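# Clamp a rod in the gluing fixture

## Task

Take the long plain rod out of the rod rack and stand it upright in the gluing fixture's socket, pushed fully down. Then take the parked spring clamp by its handles and clip its jaws from above over the rod and the fixture's upright steel plate together, well down past the plate's top edge, so that it pinches the two and stays on by itself. Do not knock over or push about the other rods and the things on the bench.

Things in the scene. Friction and masses are not known exactly. Their poses are not given: they have to be found in the camera images.
- rod: the long plain black rod, a straight cylinder 12 mm in diameter and 140 mm long, standing upright in one of the rack's three holes (not always the same one) and sticking out 100 mm above the rack. Origin: centre of its lower end; z along the rod, upward.
- short_rod: bystander: a plain black rod 12 mm in diameter but only 90 mm long, in another hole of the rack. Origin: centre of its lower end.
- knob_rod: bystander: a black rod 12 mm in diameter, 120 mm long, with a round head 24 mm wide and 14 mm high at its top, in another hole of the rack. Origin: centre of its lower end.
- rack: the rod rack, a fixed wooden block 60 (x) x 160 (y) x 45 mm (z) with three round holes in a row along its y axis, at y = -50, 0 and +50 mm, 14 mm wide and 40 mm deep. Origin: centre of its underside. The rods stand on the hole floors, 5 mm above its underside.
- fixture: the gluing fixture, fixed: aluminium base 100 x 100 x 12 mm with a 40 x 40 mm plywood socket block (top 62 mm above the bench) and beside the socket an upright steel plate, 34 mm wide along x, 8 mm thick, filling y = 8 to 16 mm, its top edge 120 mm above the bench. Origin: on the underside, below the socket's centre.
- socket (a point): centre of the mouth of the fixture's socket, 62 mm above the bench: a round hole 13.6 mm wide, 46 mm deep (floor 16 mm above the bench), with a 3 mm chamfer round its mouth. A seated long rod's top is 156 mm above the bench; there are 2 mm between rod and plate. Axes as the fixture's.
- clip_point (a point): middle of the 22 mm stack of rod and plate along the fixture's y axis (5 mm from the socket's centre towards the plate), 5 mm below the plate's top edge. The jaws close along the fixture's y axis here, one on the plate's outer face, one on the rod. Axes as the fixture's.
- clamp: the spring clamp, dark steel, like a large clothes peg, loose, 130 g, parked hanging by its hinge pin, handles up, jaws down. Pin 8 mm thick, 50 mm long. Origin: centre of the hinge pin, 78 mm above the jaw tips; z up towards the handles, the pin along x, jaws and handles move along y. This frame rides on the -y half, which leans by half the jaw angle when squeezed evenly.
- clamp_jaw (a joint): angle between the clamp's halves: 0 relaxed, 0.5 rad squeezed to the stop. A spring shuts the jaws; squeezing takes 6 N at the handle pads at first, 12 N at the stop. On the rod and plate together it reads about 0.17 to 0.20.
- clamp_grip (a point): midway between the clamp's two handle pads, 55 mm above the pin: grip here from above, fingers closing along the clamp's y axis. The handles end in flat rubber pads, 30 mm wide along x, 26 mm high, 10 mm thick; over their outsides they measure 57 mm relaxed (splayed outwards at the top) and 23 mm squeezed to the stop (then parallel).
- tip_a (a point): lower end of the clamp's -y jaw pad, 6 mm from the middle when relaxed. The pads are 22 mm wide, 14 mm high, and 8 mm apart relaxed, about 43 mm squeezed to the stop. The jaw arms' outsides are 18.5 mm from the middle relaxed; between the arms above the pads at least 24 mm is free, up to 20 mm below the pin.
- tip_b (a point): lower end of the clamp's +y jaw pad, 6 mm from the middle when relaxed.
- park: the clamp's parking stand, fixed: a plywood base 90 x 90 x 10 mm with two wooden uprights, 8 mm thick along x, 22 mm along y, centred at x = -19 and +19 mm. The clamp's pin ends lie in open notches in their tops, the jaws hang free between them, with room to open. Pin axis 98 mm above the bench, tops of the uprights 105 mm. Origin: centre of its underside.
- glue: bystander: a white glue bottle, 44 mm wide, 120 mm tall. Origin: centre of its underside.
- driver: bystander: a screwdriver lying on the bench.
- tape: bystander: a roll of paper tape lying flat, 90 mm across, 22 mm high. Origin: centre of its underside.
- spool: bystander: a small wooden thread spool, 36 mm wide and high. Origin: centre of its underside.
- mug: bystander: a white mug 76 mm wide, 90 mm tall. Origin: centre of its underside.

How it is judged:
By the outcome, as a careful person would: the job done as asked, in the order asked, and still so for the second after the job is handed in, with the robot touching nothing.
It also fails if it takes over 61 s, if anything falls off the work surface, if the arm or the gripper's body presses on something with over 40 N, if the wrist force passes 120 N, or if a joint passes its speed limit or range.

## Robot

A 6-joint arm with a two-finger parallel gripper is mounted at the origin on the work surface. World frame = base frame: x ahead of the robot, y to its left, z up, the work surface at z = 0. Lengths are in m, angles in rad, forces in N, time in s.
With the tool pointing down it reaches from about 0.275 to 0.85 m from the base axis. Payload 5.2 kg.
Tool frame: the origin (TCP) lies at the very end of the fingers, on their centre line; the grasp point (between the pads) lies env.pinch_z behind it (env.pinch_z is the distance from the TCP to the grasp point, in m); z points along the fingers, y is the direction in which the jaws open and shut (so a half turn about z gives the same grasp; the last joint's range is limited). The gripper opens to 85 mm and grips with 20 to 120 N. Pads are 22 mm wide; open, the fingers measure 114 mm over their backs; the gripper's body (76 mm by 85 mm) begins 54 mm behind the grasp point. The pads swing forward as they close: fully open they stand 13 mm farther back than shut.
Start: joints at [-1.457, 0.259, 1.535, -0, 1.348, -0.203], TCP at [0.171, -0.523, 0.231] pointing down, gripper open.
Joint ranges: [-3.14, 3.14], [-0.91, 2.08], [0.19, 2.58], [-1.22, 4.36], [0.22, 2.71], [-3.12, 3.12]. Speed limits (rad/s): [2.57, 2.57, 3.14, 3.14, 3.14, 3.14].

## Interface

Orientations are given as a unit quaternion [x, y, z, w].
In Python, from station import get_state, viewer, env gives the robot as it stands.
- The arm moves only by the tool servo_tool, never from a script. Its argument "moves" is a list that holds one entry, the list of rows, each a list of 7 numbers: the shift along the world's x, y, z in mm, then the turn, a rotation vector about the world's x, y, z in rad, then the finger opening in mm, from 0 to 85.4. In form: [[[tx, ty, tz, rx, ry, rz, grip], ...]]. A call has 1 to 8 rows; each row shifts and turns the pose as measured when the row begins; what a row does not reach is not made up. A row lasts 1/8 s, in which the tool goes at most 62.5 mm and 10.7 degrees, less where a joint would pass 70% of its speed; a pose out of reach is approached as far as the arm can. A call is refused whole if a number of a shift passes 62.5 or a number of a turn 0.188, either way. A call with a gripper value outside its range is refused whole. The fingers move at their own pace and stop on an object; "squeeze" is the grip in N (left out, the last holds). Time passes only in rows, so rows that do not move let the fingers close. It gives the time, the measured TCP pose, the force and the opening at its end, in the units of the state.
- get_state(): the state, without advancing time (a new reading comes with each control period).
- viewer.grab_frame(name): name is "side" or "top" or "wrist"; returns the picture (420x560x3 uint8, red, green, blue); there is no depth.
- viewer.camera_params(name): a dict with "fx", "fy", "cx", "cy" (pixels), "k1" (the pictures are not rectified: a ray, as slopes to the right and down, at radius r is drawn at 1 + k1 r^2 times it, then the intrinsics apply), "cam_to_world" (4x4, takes a point from camera to world coordinates). Camera axes: x right, y down, z forward; pixel columns grow to the right and rows downward; lengths in m; the calibration is good to about 2 mm. A picture is of the moment at which its call begins: read the wrist's pose just before it. camera_params takes no time and is no camera call; for the wrist camera it gives the pose at the moment of the call.
- env.finish_job(): hands the job in, once; it reports no verdict.
The state is a dict: "t": time; "joint_pos": joint angles; "joint_vel": joint speeds; "effort": joint torques, N m; "position": TCP position; "ee_rot": TCP orientation; "wrist_force": force on the tool from outside, world axes, zero at the start; "torque": the same for the moment, N m; "grip_width": finger opening in m.
Only numpy, scipy, OpenCV 4.12 (cv2) and the standard library are available. Lean on these libraries where they do the work, as an engineer would, in place of code of your own. Each camera call takes 0.05 s, during which the arm holds its last target. There are 200 camera calls.

## Working session

There is one attempt and no reset: what is moved stays moved. The work goes in short steps, Python scripts to look and compute and a tool call to move; the robot and the scene stay as the last step left them, time stands still between calls to the robot, and variables do not carry over. Pictures are saved under pics/ and viewed, about 8 in all and at most 12, crops included, and the job is handed in when it is done.

Besides the shell and the picture viewer there is one more tool, called after "Request:" in YAML: its name, and indented under it one key for each argument. servo_tool: Moves the arm, as the interface text tells. Its arguments: {"type":"object","properties":{"moves":{"type":"array","items":{"type":"array","items":{"type":"array","items":{"type":"number"}}}},"squeeze":{"type":"number"}},"required":["moves"]}

```bash
mkdir -p pics; ls
python3 - <<'E'
from station import get_state, viewer, env
import cv2
s=get_state();print(s, env.pinch_z)
for n in ("top","side"):
    p=viewer.camera_params(n);print(n,p)
    cv2.imwrite(f"pics/{n}0.png",viewer.grab_frame(n)[:,:,::-1])
E
```

```text
pics
{'t': 0.0, 'joint_pos': array([-1.45682890e+00,  2.59343385e-01,  1.53612425e+00, -1.92479390e-05,
        1.34798146e+00, -2.02770257e-01]), 'joint_vel': array([ 2.51907884e-03,  6.39210296e-04, -8.42415481e-04,  7.36994523e-04,
        4.31297996e-04,  6.01957270e-05]), 'effort': array([-6.17816331e-04, -4.46033835e+01, -2.90575272e+01, -4.62048920e-04,
        1.17369241e-02, -2.31518629e-05]), 'position': array([ 0.17127593, -0.5220807 ,  0.23045796]), 'ee_rot': array([ 9.87485081e-01,  1.57709710e-01,  3.18259102e-05, -9.27721676e-04]), 'wrist_force': array([0.82456505, 0.45710579, 0.50338863]), 'torque': array([0.04399165, 0.01735057, 0.02699644]), 'grip_width': 0.08532031215403876} 0.0187
top {'fx': 518.303535805783, 'fy': 518.303535805783, 'cx': 276.62623054953394, 'cy': 207.41955059371517, 'k1': -0.04061972735613874, 'cam_to_world': array([[-0.01459496, -0.99778495,  0.06490138,  0.47137155],
       [-0.99957712,  0.01292689, -0.02604768,  0.03852631],
       [ 0.02515101, -0.0652541 , -0.99755167,  1.28436754],
       [ 0.        ,  0.        ,  0.        ,  1.        ]])}
side {'fx': 525.7359515585485, 'fy': 525.7359515585485, 'cx': 273.0830279004868, 'cy': 208.4786760320332, 'k1': 0.011587216060637598, 'cam_to_world': array([[-0.87602248, -0.26409464,  0.40353269,  0.15376116],
       [-0.48187868,  0.4456146 , -0.75446708,  0.78107116],
       [ 0.01943065, -0.85538392, -0.51762998,  0.65594777],
       [ 0.        ,  0.        ,  0.        ,  1.        ]])}
```

View pics/top0.png

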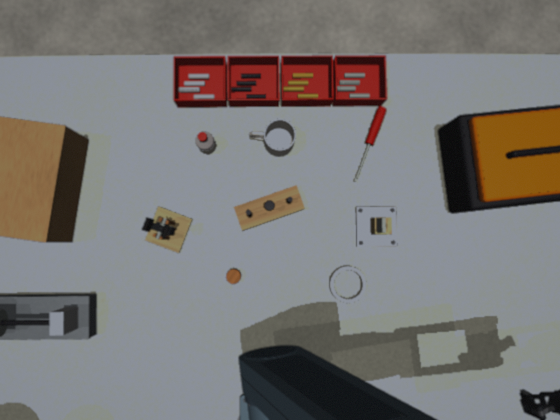

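View pics/side0.png

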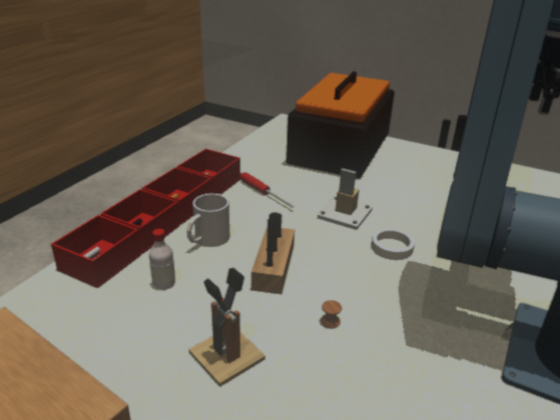

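The top view shows the rack at about (269,207), fixture (378,226), park (167,229), mug (279,138), glue (205,141), spool (233,275) and tape (346,283). The side view shows the rods at (275,235). Next I'll enlarge the three stations from both cameras.

Run:
```python
import cv2,numpy as np
t=cv2.imread('pics/top0.png');s=cv2.imread('pics/side0.png')
def c(im,x,y,w,h,f):
    o=cv2.resize(im[y:y+h,x:x+w],None,fx=f,fy=f,interpolation=cv2.INTER_CUBIC)
    for k in range(0,w,10):
        if (x+k)%10==0: cv2.line(o,(k*f,0),(k*f,6 if (x+k)%50 else 14),(0,0,255),1)
    for k in range(0,h,10): cv2.line(o,(0,k*f),(6 if (y+k)%50 else 14,k*f),(0,0,255),1)
    return o
a=np.hstack([c(t,130,200,70,60,4),c(t,230,180,80,60,4),c(t,350,200,50,60,4)])  #280+320+200
b=np.hstack([c(s,180,260,90,120,3),c(s,240,200,70,120,3),c(s,310,160,100,120,3)[:,:320]])
b=np.hstack([b,np.zeros((b.shape[0],max(0,800-b.shape[1]),3),np.uint8)])[:,:800]
cv2.imwrite('pics/crop0.png',np.vstack([a,b]))
```

```text
(no output)
```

View pics/crop0.png

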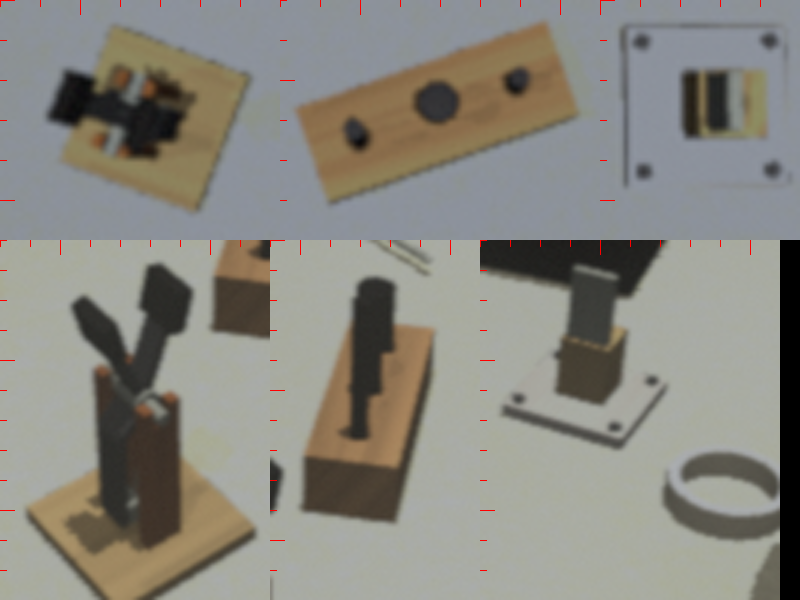

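```bash
cat > h.py <<'E'
import numpy as np, cv2
from scipy.optimize import least_squares
from scipy.spatial.transform import Rotation as R
from station import get_state, viewer, env
def proj(P,p):
    T=np.linalg.inv(p["cam_to_world"]); q=np.atleast_2d(P)@T[:3,:3].T+T[:3,3]
    s=q[:,:2]/q[:,2:]; s=s*(1+p["k1"]*(s**2).sum(1,keepdims=True))
    return s*[p["fx"],p["fy"]]+[p["cx"],p["cy"]]
def ray(uv,p,z):
    d=(np.asarray(uv,float)-[p["cx"],p["cy"]])/[p["fx"],p["fy"]]; s=d.copy()
    for _ in range(5): s=d/(1+p["k1"]*(s**2).sum())
    C=p["cam_to_world"]; v=C[:3,:3]@[*s,1]; o=C[:3,3]
    return o+v*(z-o[2])/v[2]
def world(P,x): # x=(x,y,yaw)
    return np.atleast_2d(P)@R.from_euler('z',x[2]).as_matrix().T+[x[0],x[1],0]
def fit(obs,x0): # obs: list of (local P, uv, camparams)
    f=lambda x: np.concatenate([(proj(world(P,x),p)-uv).ravel() for P,uv,p in obs])
    r=least_squares(f,x0,loss='soft_l1'); return r.x,r.fun.reshape(-1,2)
E
cat > m1.py <<'E'
from h import *
t=viewer.camera_params("top"); s=viewer.camera_params("side")
np.set_printoptions(precision=4,suppress=True)
def rect(a,b,z): return np.array([[-a,-b,z],[-a,b,z],[a,b,z],[a,-b,z]])
def sort(P,uv,x0): # nearest match
    w=proj(world(P,x0),t); return P[[np.argmin(((w-u)**2).sum(1)) for u in np.array(uv)]]
def go(name,P,uv,x0,extra=[]):
    uv=np.array(uv,float); Pm=sort(P,uv,x0)
    x,r=fit([(Pm,uv,t)]+extra,x0); print(name,x,"max res px",abs(r).max()); return x
c=ray([269,207],t,.045); 
xr=go("rack",rect(.03,.08,.045),[(234.25,206.75),(296.75,185.5),(304.75,208.5),(242.25,230.5)],[c[0],c[1],-.3 if 0 else .3])
c=ray([168.5,229.5],t,.01)
xp=go("park",rect(.045,.045,.01),[(157.5,206.25),(192.5,218.75),(179.25,252.75),(145.5,240)],[c[0],c[1],-.35])
c=ray([377,226],t,.012)
xf=go("fixt",rect(.05,.05,.012),[(356,206.25),(398,206.25),(356.5,246.5),(397.8,246.5)],[c[0],c[1],0])
for nm,x,pts in (("rack holes top y-50,0,50",xr,[[0,-.05,.045],[0,0,.045],[0,.05,.045]]),("rod tops 145",xr,[[0,-.05,.145],[0,0,.145],[0,.05,.145]]),("rod tops 95",xr,[[0,-.05,.095],[0,.0,.095],[0,.05,.095]]),("rod tops 125",xr,[[0,-.05,.125],[0,.0,.125],[0,.05,.125]]),
  ("uprights",xp,[[-.019,0,.105],[.019,0,.105],[0,.0285,.166],[0,-.0285,.166]]),
  ("plate top corners",xf,[[-.017,.008,.12],[.017,.008,.12],[.017,.016,.12],[-.017,.016,.12]]),("block top",xf,rect(.02,.02,.062))):
    print(nm);print("top",proj(world(pts,x),t).round(1).tolist());print("side",proj(world(pts,x),s).round(1).tolist())
E
python3 m1.py
```

```text
rack [0.5514 0.023  0.3201] max res px 0.42247967632158634
park [ 0.5038  0.2705 -0.3623] max res px 0.5509601463096772
fixt [ 0.5041 -0.2423 -0.0174] max res px 1.1327603551465018
rack holes top y-50,0,50
top [[289.3, 201.0], [269.6, 207.8], [249.8, 214.6]]
side [[279.9, 234.7], [275.6, 248.5], [271.0, 263.4]]
rod tops 145
top [[291.5, 197.4], [270.1, 204.8], [248.6, 212.2]]
side [[281.2, 192.8], [276.8, 205.4], [271.9, 219.2]]
rod tops 95
top [[290.3, 199.3], [269.8, 206.4], [249.3, 213.5]]
side [[280.5, 214.3], [276.2, 227.5], [271.4, 241.9]]
rod tops 125
top [[291.0, 198.2], [270.0, 205.5], [248.9, 212.7]]
side [[280.9, 201.5], [276.5, 214.4], [271.7, 228.5]]
uprights
top [[158.1, 236.3], [164.0, 220.6], [143.0, 223.2], [167.9, 232.3]]
side [[234.3, 313.1], [219.7, 300.2], [209.9, 283.1], [241.1, 267.9]]
plate top corners
top [[384.1, 232.5], [383.9, 217.4], [380.4, 217.4], [380.6, 232.4]]
side [[356.4, 171.9], [342.4, 168.2], [341.0, 169.6], [355.0, 173.3]]
block top
top [[390.1, 234.2], [373.4, 234.1], [373.2, 217.3], [389.9, 217.3]]
side [[359.6, 189.7], [353.0, 197.0], [336.9, 192.4], [343.8, 185.3]]
```

Rack fit residuals are below 0.5 px. The near rod in the side view has its top at row 219, where I predict 219.2 for the long rod and 241.9 for the short one. So the long rod is in the +y hole, at about (0.536, 0.070). I'll move there with the jaws closing along rack x.

Request:
servo_tool:
  moves:
    - [[30, 49, 3, 0, 0, 0.131, 60], [30, 49, 3, 0, 0, 0.131, 60], [30, 49, 3, 0, 0, 0.131, 60], [30, 49, 3, 0, 0, 0.131, 60], [30, 49, 3, 0, 0, 0.131, 60], [30, 49, 3, 0, 0, 0.131, 60], [30, 49, 3, 0, 0, 0.131, 60], [30, 49, 3, 0, 0, 0.131, 60]]

```text
t: 1.1
position: [0.4134, -0.1198, 0.2518]
ee_rot: [0.768, 0.64, -0.001, -0.003]
wrist_force: [0.7, -0.8, 0.2]
grip_width: 0.0602
```

Request:
servo_tool:
  moves:
    - [[30, 49, 0, 0, 0, 0.131, 60], [30, 49, 0, 0, 0, 0.131, 60], [20, 30, 0, 0, 0, 0.131, 60], [0, 0, 0, 0, 0, 0, 60]]

```text
t: 1.6
position: [0.4959, 0.0167, 0.2509]
ee_rot: [0.621, 0.784, -0.001, -0.003]
wrist_force: [-0.3, -0.5, -0.1]
grip_width: 0.06
```

```bash
cat >> h.py <<'E'
def look(name,f,x=0,y=0,w=560,h=420,sc=1,save=None):
    p=viewer.camera_params(name); im=viewer.grab_frame(name)[:,:,::-1]
    o=cv2.resize(im[y:y+h,x:x+w],None,fx=sc,fy=sc,interpolation=cv2.INTER_CUBIC)
    cv2.imwrite(f"pics/{f}.png",o); np.save(f"pics/{f}.npy",{k:v for k,v in p.items()},allow_pickle=True); return p
def cam(f): return np.load(f"pics/{f}.npy",allow_pickle=True).item()
def st():
    s=get_state(); q=R.from_quat(s["ee_rot"]).as_matrix()
    print("t %.2f pos"%s["t"],s["position"].round(4),"yaw(y) %.4f"%np.arctan2(q[1,1],q[0,1]),"z",q[:,2].round(4),"F",s["wrist_force"].round(1),"grip %.4f"%s["grip_width"]); return s
E
python3 - <<'E'
from h import *
st(); p=look("wrist","w1"); print(p)
E
```

```text
t 1.60 pos [0.4959 0.0167 0.2509] yaw(y) 0.2316 z [-0.0057  0.0016 -1.    ] F [-0.3 -0.5 -0.1] grip 0.0600
{'fx': 323.0103383313759, 'fy': 323.0103383313759, 'cx': 278.628220893337, 'cy': 207.12662366798307, 'k1': -0.056551714921580065, 'cam_to_world': array([[ 0.97322234,  0.22089672,  0.0635839 ,  0.47916434],
       [ 0.22978778, -0.92772629, -0.29414538,  0.09300589],
       [-0.0059873 ,  0.30087965, -0.95364332,  0.39431043],
       [ 0.        ,  0.        ,  0.        ,  1.        ]])}
```

View pics/w1.png

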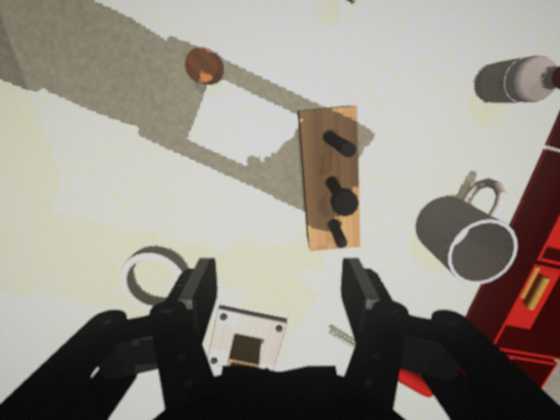

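The wrist view shows the upper (+y) rod with the longest streak, from (331,135) to (350,152), so it is the long rod. I'll compare that with the predicted projection.

```bash
cat > m2.py <<'E'
from h import *
np.set_printoptions(precision=4,suppress=True)
p=cam("w1"); xr=[0.5514,0.023,0.3201]
print(proj(world([[0,.05,.145],[0,.05,.045],[0,-.05,.045],[0,-.05,.095]]+[[a,b,.045] for a in(-.03,.03) for b in (-.08,.08)],xr),p))
im=cv2.imread("pics/w1.png"); c=cv2.resize(im[90:265,280:400],None,fx=3.4,fy=3.4,interpolation=cv2.INTER_CUBIC)
d=cv2.resize(im[290:380,190:310],None,fx=3.2,fy=3.2,interpolation=cv2.INTER_CUBIC)
o=np.zeros((600,800,3),np.uint8);o[:c.shape[0],:c.shape[1]]=c;o[:d.shape[0],412:412+d.shape[1]]=d;cv2.imwrite("pics/w1c.png",o)
E
python3 m2.py
```

```text
[[345.1844 153.1374]
 [327.2716 139.9232]
 [331.0766 227.262 ]
 [338.4004 245.0718]
 [306.7991 252.8073]
 [297.1971 113.4491]
 [357.277  248.7493]
 [354.646  108.503 ]]
```

View pics/w1c.png

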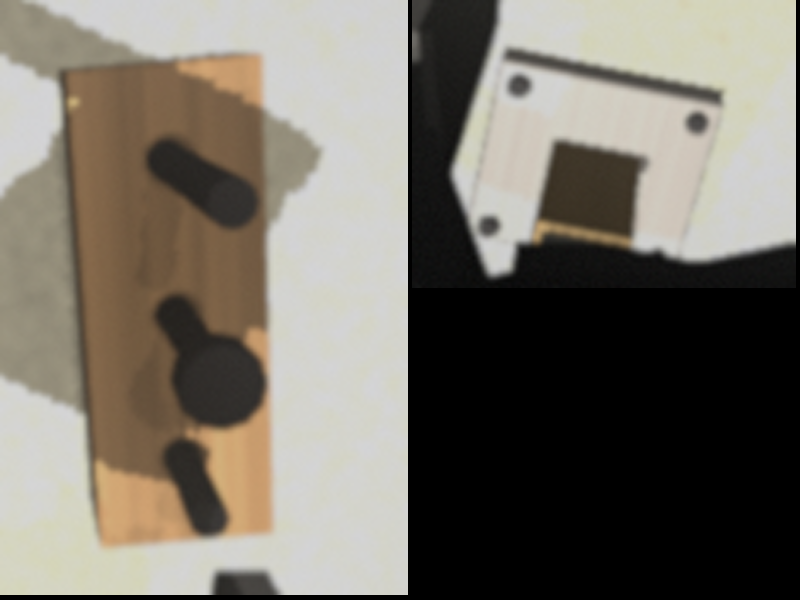

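Run:
```python
from h import *
np.set_printoptions(precision=4,suppress=True)
p=cam("w1");t=viewer.camera_params("top");s=viewer.camera_params("side")
print(ray([348.8,149.4],p,.145), ray([275+.3,215],s,.125), ray([247.9,211.5],t,.145))
loc=np.array([[-.03,.08,.045],[.03,.08,.045],[-.03,-.08,.045],[.03,-.08,.045]])
print(fit([(loc,np.array([(298.2,111.2),(357,105.9),(309.4,250.6),(360,245.9)]),p)],[.5514,.023,.32]))
# fixture from wrist partial + top
f=lambda u,v:(190+(u-412)/3.2,290+v/3.2)
A=[f(505,58),f(721,100)]; print(fit([(np.array([[-.05,.05,.012],[.05,.05,.012]]),np.array(A),p)],[.504,-.242,-.02]))
P=np.array([[-.017,.008,.12],[.017,.008,.12],[.017,.016,.12],[-.017,.016,.12],[-.02,-.02,.062],[.02,-.02,.062]]); 
g=lambda u,v:(350+(u-600)/4,200+v/4)
T=np.array([g(745,130),g(745,71),g(728,71),g(728,130),g(767,137),g(767,70)])
print(fit([(P,T,t)],[.504,-.242,-.02]))
S=np.array([(341,168.7),(356.7,172.7),(336,191.7),(359,190.3),(351.7,195.7)]);PS=np.array([[.017,.016,.12],[-.017,.016,.12],[.02,.02,.062],[-.02,-.02,.062],[-.02,.02,.062]])
print(fit([(PS,S,s)],[.504,-.242,-.02]))
```

```text
[0.5376 0.0739 0.145 ] [0.5524 0.0261 0.125 ] [0.5373 0.0721 0.145 ]
(array([0.553 , 0.0262, 0.329 ]), array([[ 0.6044, -0.1766],
       [-0.6559, -0.3557],
       [ 0.0335,  0.2285],
       [ 0.0042,  0.4398]]))
(array([ 0.5068, -0.2369,  0.0135]), array([[-1.2828, -0.1486],
       [ 1.3137,  0.2266]]))
(array([ 0.5037, -0.2466, -0.0216]), array([[-0.3504,  0.1118],
       [-0.4441, -0.1606],
       [ 0.3054, -0.1881],
       [ 0.3928,  0.0885],
       [ 0.0998,  0.1156],
       [-0.0167,  0.0357]]))
(array([ 0.5058, -0.2446, -0.0484]), array([[-0.445 ,  0.1916],
       [-2.31  ,  0.0303],
       [ 0.4807, -0.0762],
       [ 0.4199, -1.0327],
       [ 0.6469,  0.6776]]))
```

Rod position by three estimates: wrist (0.5376, 0.0739), top (0.5373, 0.0721), top rack fit (0.536, 0.0705). I'll go above it using about (0.537, 0.0735).

Request:
servo_tool:
  moves:
    - [[14, 19, -20, 0, 0, 0.045, 45], [14, 19, -20, 0, 0, 0.045, 45], [13, 19, -20, 0, 0, 0, 45], [0, 0, -18, 0, 0, 0, 45], [0, 0, 0, 0, 0, 0, 45]]

```text
t: 2.28
position: [0.5347, 0.0679, 0.1704]
ee_rot: [0.59, 0.807, -0.003, -0.003]
wrist_force: [-1.1, -0.2, 0.5]
grip_width: 0.0448
```

Run:
```python
from h import *
s=st(); p=look("wrist","w2",100,150,360,270,2.2); 
print(proj([[.537,.0735,.145],[.5376,.0739,.145],s["position"]],p))
```

```text
t 2.27 pos [0.5347 0.0679 0.1704] yaw(y) 0.3084 z [-0.0088 -0.0021 -1.    ] F [-1.1 -0.2  0.5] grip 0.0448
[[285.07321515 240.91345359]
 [286.29858811 240.59505092]
 [277.65294116 270.08073931]]
```

View pics/w2.png

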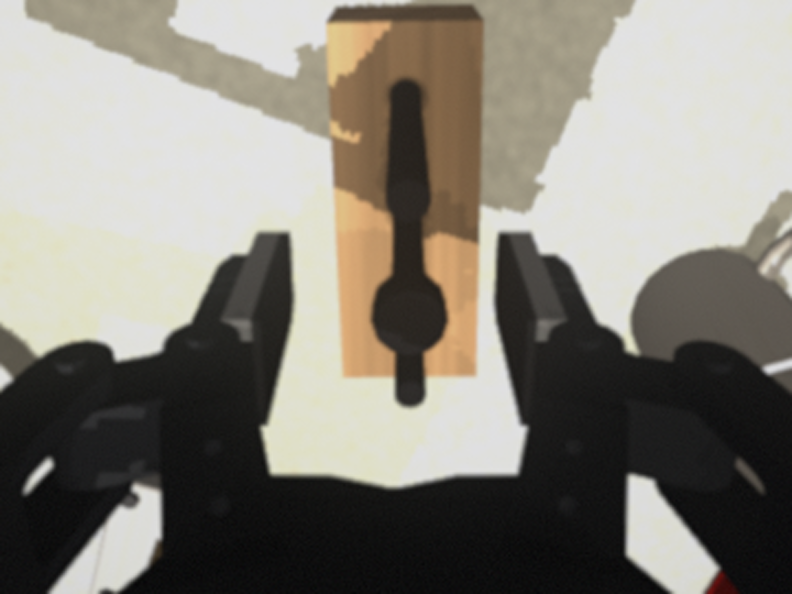

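The rod top is at image (285.5, 239.5), about 1 px from my prediction. I'll correct by (+2.5, +6.3) mm, level the tool, descend and grip.

Request:
servo_tool:
  moves:
    - [[2.5, 6.3, 0, 0.002, -0.009, 0.012, 45], [0.5, 0.5, -10, 0, 0, 0, 40], [0, 0, -20, 0, 0, 0, 35], [0, 0, -20, 0, 0, 0, 30], [0, 0, -5, 0, 0, 0, 30], [0, 0, 0, 0, 0, 0, 30]]

```text
t: 3.08
position: [0.5403, 0.0733, 0.1181]
ee_rot: [0.586, 0.81, 0.003, 0.004]
wrist_force: [-0.4, 0.3, 1.3]
grip_width: 0.0301
```

```bash
python3 -c "
from h import *
st()"
```

```text
t 3.08 pos [0.5403 0.0733 0.1181] yaw(y) 0.3178 z [ 1.020e-02 -8.000e-04 -9.999e-01] F [-0.4  0.3  1.3] grip 0.0301
```

Request:
servo_tool:
  moves:
    - [[-3, 0.8, -3, 0, 0.006, 0, 30], [0, 0, 0, 0, 0, 0, 30]]

```text
t: 3.32
position: [0.5379, 0.0741, 0.1162]
ee_rot: [0.586, 0.81, 0.001, 0.003]
wrist_force: [0.8, 0.5, -0.0]
grip_width: 0.0299
```

```bash
python3 -c "
from h import *
st()"
```

```text
t 3.33 pos [0.5379 0.0741 0.1162] yaw(y) 0.3178 z [ 0.006 -0.001 -1.   ] F [ 0.8  0.5 -0. ] grip 0.0299
```

Request:
servo_tool:
  moves:
    - [[-0.6, 0, -1, 0, 0.005, 0, 14], [0, 0, 0, 0, 0, 0, 8], [0, 0, 0, 0, 0, 0, 8], [0, 0, 0, 0, 0, 0, 8]]
  squeeze: 40

```text
t: 3.82
position: [0.5377, 0.0741, 0.1159]
ee_rot: [0.586, 0.81, 0.0, 0.001]
wrist_force: [-0.9, 0.4, -0.8]
grip_width: 0.011
```

```bash
python3 -c "
from h import *
st()"
```

```text
t 3.83 pos [0.5377 0.0741 0.1159] yaw(y) 0.3179 z [ 0.002  -0.0011 -1.    ] F [-0.9  0.4 -0.8] grip 0.0110
```

The grip closed on the rod (opening 11 mm, low forces). Next I lift, carry it over, and turn so the camera ends up on the +x side of the fixture with a clear view of the socket.

Request:
servo_tool:
  moves:
    - [[0, 0, 10, 0, 0, 0, 8], [0, 0, 25, 0, 0, 0, 8], [0, 0, 40, 0, 0, 0, 8], [0, 0, 45, 0, 0, 0, 8], [0, -15, 25, 0, 0, -0.1, 8], [-4, -34, 0, 0, 0, -0.17, 8], [-4, -34, 0, 0, 0, -0.17, 8], [-4, -34, 0, 0, 0, -0.17, 8]]

```text
t: 4.82
position: [0.5254, -0.0436, 0.2717]
ee_rot: [0.806, 0.591, 0.002, 0.004]
wrist_force: [0.4, 0.6, 0.9]
grip_width: 0.0108
```

Request:
servo_tool:
  moves:
    - [[-4, -34, 0, 0, 0, -0.17, 8], [-4, -34, 0, 0, 0, -0.17, 8], [-4, -34, 0, 0, 0, -0.17, 8], [-4, -34, 0, 0, 0, -0.17, 8], [-3, -34, 0, 0, 0, -0.17, 8], [0, -20, 0, 0, 0, -0.17, 8], [0, 0, 0, 0, 0, -0.15, 8], [0, 0, 0, 0, 0, 0, 8]]

```text
t: 5.82
position: [0.5049, -0.243, 0.2783]
ee_rot: [1.0, 0.026, 0.002, 0.008]
wrist_force: [0.4, 0.2, 0.5]
grip_width: 0.0104
```

```bash
python3 -c "
from h import *
st()"
```

```text
t 5.83 pos [ 0.5049 -0.243   0.2783] yaw(y) -1.5186 z [ 0.0037 -0.0158 -0.9999] F [0.4 0.2 0.5] grip 0.0104
```

Request:
servo_tool:
  moves:
    - [[0, 0, -20, 0.012, 0.003, -0.07, 8], [0, 0, -13, 0.003, 0, 0, 8], [0, 0, 0, 0, 0, 0, 8], [0, 0, 0, 0, 0, 0, 8]]

```text
t: 6.32
position: [0.5055, -0.2424, 0.2466]
ee_rot: [1.0, -0.003, 0.001, 0.001]
wrist_force: [-0.2, -0.2, -0.3]
grip_width: 0.0105
```

Run:
```python
from h import *
s=st(); p=look("wrist","w3",120,120,320,240,2.5)
np.set_printoptions(precision=2,suppress=True)
q=s["position"]; M=R.from_quat(s["ee_rot"]).as_matrix()
print("rod bottom/top",proj([q+M[:,2]*.111,q-M[:,2]*.029],p).tolist())
print("socket",proj([[.505,-.244,.062]],p).tolist())
```

```text
t 6.33 pos [ 0.5055 -0.2424  0.2466] yaw(y) -1.5775 z [ 0.0025 -0.0024 -1.    ] F [-0.2 -0.2 -0.3] grip 0.0105
rod bottom/top [[279.62591558187205, 203.45172381656326], [280.43926579154845, 303.3644894736061]]
socket [[280.5534886781127, 183.55960954772706]]
```

View pics/w3.png

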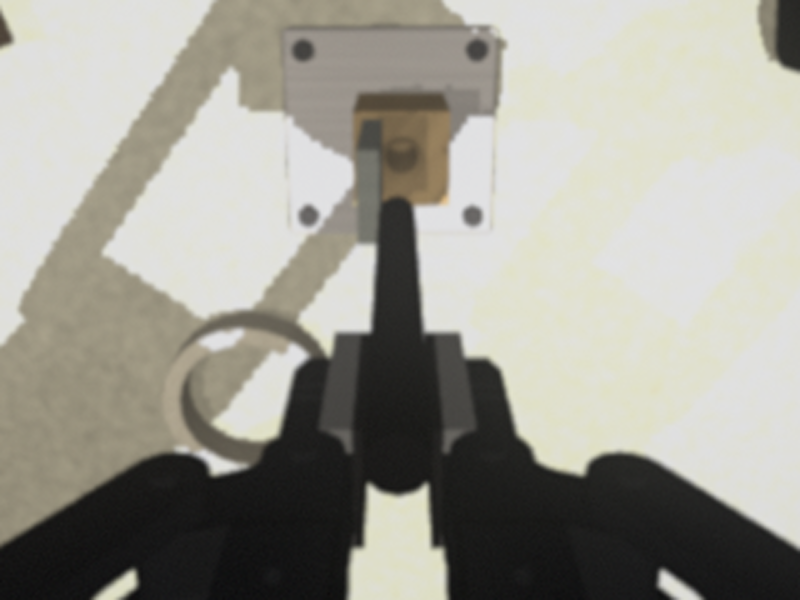

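The socket mouth is at crop (402,153), which is full-image (280.8, 181.2), with the plate to its left (+y). The rod's lower end is at about (279.2, 204).

Run:
```python
from h import *
np.set_printoptions(precision=4,suppress=True)
p=cam("w3"); f=lambda u,v:(120+u/2.5,120+v/2.5)
print("socket",ray(f(402,153),p,.062)," rodbot",[ray((279.2,r),p,.1356) for r in (203.5,206)])
g=lambda L:np.array([f(*a) for a in L])
P=np.array([[.05,.05,.012],[.05,-.05,.012],[-.02,-.02,.062],[.02,-.02,.062],[.017,.016,.12],[-.017,.016,.12],[-.017,.008,.12],[.017,.008,.12]])
x,r=fit([(P,g([(284,27),(498,25),(447,204),(449,110),(359,150),(358,242),(379,242),(383,150)]),p)],[.505,-.244,0]);print(x);print(r)
```

```text
socket [ 0.5075 -0.2443  0.062 ]  rodbot [array([ 0.5058, -0.2423,  0.1356]), array([ 0.5036, -0.2423,  0.1356])]
[ 0.5054 -0.2437  0.008 ]
[[ 2.1933  0.4138]
 [ 3.8304 -0.0829]
 [ 0.5863 -0.3195]
 [-0.0411 -0.1867]
 [-1.8645 -0.2316]
 [-0.3053  0.5212]
 [ 0.3241  0.3929]
 [-2.1016 -0.3719]]
```

Request:
servo_tool:
  moves:
    - [[1.5, -2.2, 0, 0, 0.002, 0, 8], [0, 0, -5, 0, 0, 0, 8], [0, 0, 0, 0, 0, 0, 8]]

```text
t: 6.75
position: [0.5076, -0.2449, 0.2423]
ee_rot: [1.0, -0.003, 0.001, 0.002]
wrist_force: [-0.5, 0.4, -0.3]
grip_width: 0.0106
```

```bash
python3 -c "
from h import *
st()"
```

```text
t 6.75 pos [ 0.5076 -0.2449  0.2423] yaw(y) -1.5764 z [ 0.002  -0.0037 -1.    ] F [-0.5  0.4 -0.3] grip 0.0106
```

Request:
servo_tool:
  moves:
    - [[0, 0, -15, 0.003, 0.001, 0, 8], [0, 0, -15, 0, 0, 0, 8], [0, 0, -15, 0, 0, 0, 8], [0, 0, -12, 0, 0, 0, 8], [0, 0, 0, 0, 0, 0, 8]]

```text
t: 7.38
position: [0.5066, -0.2442, 0.1796]
ee_rot: [1.0, -0.003, -0.001, -0.001]
wrist_force: [0.1, 0.3, -0.7]
grip_width: 0.0107
```

Run:
```python
from h import *
s=st(); p=look("wrist","w4",200,130,160,120,5)
q=s["position"]; M=R.from_quat(s["ee_rot"]).as_matrix()
print("rod bottom pred",proj([q+M[:,2]*.111],p).tolist(),"socket .5065,-.244",proj([[.5065,-.244,.062]],p).tolist())
```

```text
t 7.38 pos [ 0.5066 -0.2442  0.1796] yaw(y) -1.5764 z [-0.0018  0.0015 -1.    ] F [ 0.1  0.3 -0.7] grip 0.0107
rod bottom pred [[279.6038150532282, 203.45764542176528]] socket .5065,-.244 [[279.5747511708834, 200.96914722957925]]
```

View pics/w4.png

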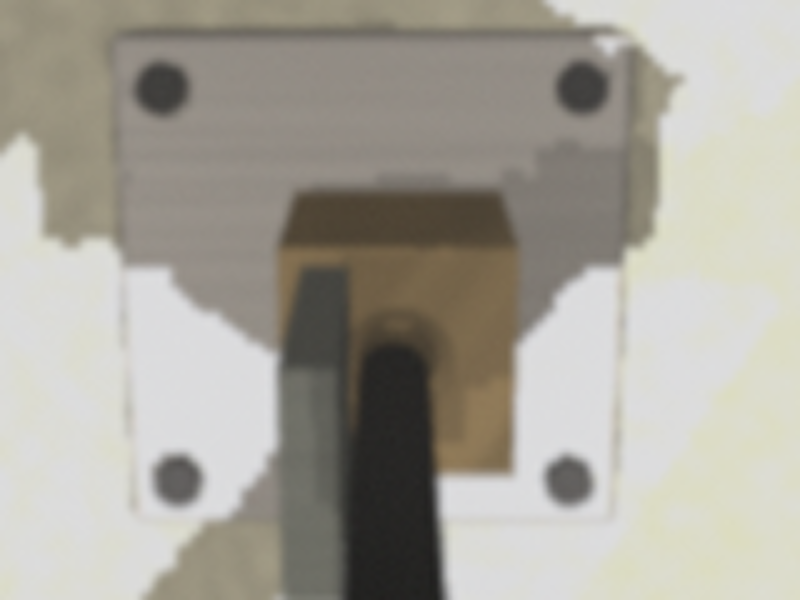

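The rod end is at (395,376) over the socket at about (398,357). Allowing for parallax, the rod is about 1 mm short in x. I'll correct that and insert.

Request:
servo_tool:
  moves:
    - [[1, -0.4, 0, 0, -0.002, 0, 8], [0, 0, -5, 0, 0, 0, 8], [0, 0, -5, 0, 0, 0, 8], [0, 0, -5, 0, 0, 0, 8], [0, 0, 0, 0, 0, 0, 8]]

```text
t: 8.05
position: [0.5122, -0.2475, 0.1729]
ee_rot: [1.0, -0.003, 0.007, 0.004]
wrist_force: [-0.4, 0.1, 0.3]
grip_width: 0.0108
```

```bash
python3 -c "
from h import *
st()"
```

```text
t 8.05 pos [ 0.5122 -0.2475  0.1729] yaw(y) -1.5762 z [ 0.014  -0.008  -0.9999] F [-0.4  0.1  0.3] grip 0.0108
```

The pose drifted, probably because the rod touched the rim. I'll back up and realign before trying again.

Request:
servo_tool:
  moves:
    - [[0, 0, 9, 0.007, 0.012, 0, 8], [-3, 1.5, 0, 0, 0, 0, 8], [0, 0, 0, 0, 0, 0, 8]]

```text
t: 8.43
position: [0.5087, -0.2457, 0.1815]
ee_rot: [1.0, -0.003, 0.001, 0.0]
wrist_force: [0.6, 0.6, -0.2]
grip_width: 0.0104
```

```bash
python3 -c "
from h import *
st()"
```

```text
t 8.43 pos [ 0.5087 -0.2457  0.1815] yaw(y) -1.5761 z [ 1.7e-03 -8.0e-04 -1.0e+00] F [ 0.6  0.6 -0.2] grip 0.0104
```

Request:
servo_tool:
  moves:
    - [[-1, 1, 0, 0.001, 0.0015, 0, 8], [0, 0, 0, 0, 0, 0, 8]]

```text
t: 8.68
position: [0.5071, -0.2443, 0.1806]
ee_rot: [1.0, -0.003, -0.001, -0.001]
wrist_force: [-0.2, 0.2, -0.1]
grip_width: 0.0112
```

Run:
```python
from h import *
s=st(); p=look("wrist","w5",200,130,160,120,5)
q=s["position"]; M=R.from_quat(s["ee_rot"]).as_matrix()
print("rod bottom pred",((proj([q+M[:,2]*.111],p)-[200,130])*5).tolist(),"socket .5065,-.244",((proj([[.5065,-.244,.062]],p)-[200,130])*5).tolist())
```

```text
t 8.68 pos [ 0.5071 -0.2443  0.1806] yaw(y) -1.5762 z [-0.001   0.0011 -1.    ] F [-0.2  0.2 -0.1] grip 0.0112
rod bottom pred [[398.00379720558965, 367.40280771001466]] socket .5065,-.244 [[397.06082100711257, 356.81273106041726]]
```

View pics/w5.png

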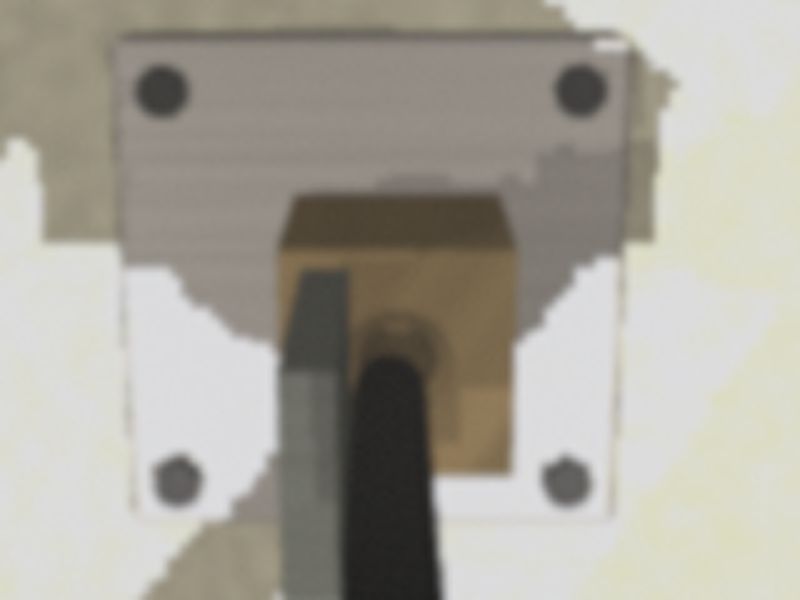

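The rod has rotated slightly in the grip, with its lower end about 3 mm toward -x. I'll tilt the tool to straighten it and re-measure with image code.

Request:
servo_tool:
  moves:
    - [[0.4, -0.8, 0, 0, -0.02, 0, 8], [0, 0, 0, 0, 0, 0, 8], [0, 0, 0, 0, 0, 0, 8]]
  squeeze: 60

```text
t: 9.1
position: [0.5075, -0.2452, 0.1804]
ee_rot: [1.0, -0.003, 0.01, -0.001]
wrist_force: [-0.4, -0.8, 1.1]
grip_width: 0.0097
```

```bash
cat > rb.py <<'E'
from h import *
import sys
def edge(f):
    g=cv2.cvtColor(cv2.imread(f"pics/{f}.png"),cv2.COLOR_BGR2GRAY)
    m=(g<52); m[:320]=0
    c=[np.where(m[r,300:500])[0]+300 for r in range(320,600)]
    top=next(320+i for i,x in enumerate(c) if len(x)>25)
    def w(r): x=np.where(m[r,352:470])[0]+352; return (x.min(),x.max())
    return top,[w(r) for r in (top+15,top+35,top+60,min(top+150,598))], int(g[top+40,395]), int(g[330,397])
if __name__=="__main__":
    print("ref w4",edge("w4"),"w5",edge("w5"))
    n=sys.argv[1]; s=st(); p=look("wrist",n,200,130,160,120,5); print(n,edge(n))
    print("socket px",((proj([[.5065,-.244,.062]],p)-[200,130])*5).round(1).tolist())
    q=s["position"]; b=np.array([.5065,-.244,q[2]-.111]); print("aligned bottom px",((proj([b],p)-[200,130])*5).round(1).tolist())
E
python3 rb.py w6
```

```text
ref w4 (346, [(np.int64(363), np.int64(423)), (np.int64(361), np.int64(425)), (np.int64(359), np.int64(427)), (np.int64(352), np.int64(431))], 39, 79) w5 (358, [(np.int64(362), np.int64(418)), (np.int64(355), np.int64(421)), (np.int64(352), np.int64(423)), (np.int64(352), np.int64(427))], 40, 83)
t 9.10 pos [ 0.5075 -0.2452  0.1804] yaw(y) -1.5762 z [ 0.0203  0.0011 -0.9998] F [-0.4 -0.8  1.1] grip 0.0097
w6 (359, [(np.int64(359), np.int64(421)), (np.int64(358), np.int64(423)), (np.int64(356), np.int64(424)), (np.int64(352), np.int64(428))], 39, 87)
socket px [[391.8, 373.6]]
aligned bottom px [[391.7, 386.1]]
```

Run:
```python
from h import *
np.set_printoptions(precision=1,suppress=True)
p=cam("w5")
print((proj([[.5065+a,-.244+b,.062] for a in(.02,-.02) for b in(.02,-.02)]+[[.5065+.0068,-.244,.062],[.5065+.0098,-.244,.062]],p)-[200,130])*5)
p=cam("w6");print((proj([[.5065+a,-.244+b,.062] for a in(.02,-.02) for b in(.02,-.02)],p)-[200,130])*5)
z=.1804-.111
print((proj([[.5065,-.244,z],[.5125,-.244,z],[.5075,-.244,z],[.5065,-.245,z]],p)-[200,130])*5)
g=cv2.imread("pics/w6.png");print(g[200:300:4,420].tolist());print(g[440:500:4,470].tolist())
```

```text
[[275.7 241.7]
 [517.4 240.6]
 [282.  468. ]
 [513.1 467. ]
 [396.9 318. ]
 [396.8 300.8]]
[[270.8 258.6]
 [511.5 257.5]
 [277.  485. ]
 [507.9 484. ]]
[[391.7 386.1]
 [391.4 351.1]
 [391.6 380.3]
 [397.7 386.1]]
[[116, 122, 127], [112, 118, 124], [107, 114, 120], [95, 103, 109], [74, 84, 93], [59, 72, 82], [52, 68, 78], [52, 67, 77], [54, 69, 78], [54, 68, 78], [53, 68, 78], [53, 67, 77], [52, 67, 77], [53, 68, 77], [53, 68, 78], [55, 71, 82], [59, 78, 91], [65, 87, 102], [72, 95, 112], [73, 98, 117], [73, 100, 118], [75, 102, 119], [76, 102, 119], [74, 101, 119], [75, 101, 119]]
[[87, 120, 142], [87, 121, 142], [88, 121, 142], [87, 121, 141], [87, 120, 142], [87, 120, 142], [87, 120, 140], [87, 119, 140], [87, 118, 139], [85, 116, 138], [82, 114, 134], [87, 115, 133], [110, 129, 144], [146, 157, 166], [183, 188, 192]]
```

The block edges sit 6 px lower than my model, so the socket is at (0.5055, -0.244) in the wrist camera's frame. The rod end is now aligned within about 0.3 mm. I'll descend in small steps.

Request:
servo_tool:
  moves:
    - [[0, 0, -4, 0, 0, 0, 8], [0, 0, -4, 0, 0, 0, 8], [0, 0, -3, 0, 0, 0, 8]]

```text
t: 9.52
position: [0.5075, -0.2453, 0.169]
ee_rot: [1.0, -0.003, 0.01, -0.0]
wrist_force: [0.0, 0.5, 0.8]
grip_width: 0.0102
```

```bash
python3 rb.py w7
```

```text
ref w4 (346, [(np.int64(363), np.int64(423)), (np.int64(361), np.int64(425)), (np.int64(359), np.int64(427)), (np.int64(352), np.int64(431))], 39, 79) w5 (358, [(np.int64(362), np.int64(418)), (np.int64(355), np.int64(421)), (np.int64(352), np.int64(423)), (np.int64(352), np.int64(427))], 40, 83)
t 9.53 pos [ 0.5075 -0.2453  0.169 ] yaw(y) -1.5761 z [ 2.040e-02  7.000e-04 -9.998e-01] F [0.  0.5 0.8] grip 0.0102
w7 (364, [(np.int64(359), np.int64(421)), (np.int64(355), np.int64(425)), (np.int64(355), np.int64(425)), (np.int64(352), np.int64(431))], 36, 102)
socket px [[390.4, 393.8]]
aligned bottom px [[390.4, 386.7]]
```

The rod is 4 mm into the mouth with no force. Continuing down.

Request:
servo_tool:
  moves:
    - [[0, 0, -4, 0, 0, 0, 8], [0, 0, -4, 0, 0, 0, 8], [0, 0, -4, 0, 0, 0, 8]]

```text
t: 9.95
position: [0.5071, -0.2451, 0.1554]
ee_rot: [1.0, -0.003, 0.01, -0.001]
wrist_force: [-0.7, 1.0, -0.4]
grip_width: 0.0099
```

```bash
python3 -c "
from h import *
st()"
```

```text
t 9.95 pos [ 0.5071 -0.2451  0.1554] yaw(y) -1.5760 z [ 0.0192  0.0013 -0.9998] F [-0.7  1.  -0.4] grip 0.0099
```

Request:
servo_tool:
  moves:
    - [[0, 0, -5, 0, 0, 0, 8], [0, 0, -5, 0, 0, 0, 8], [0, 0, -5, 0, 0, 0, 8], [0, 0, -5, 0, 0, 0, 8]]

```text
t: 10.45
position: [0.5071, -0.2451, 0.1339]
ee_rot: [1.0, -0.003, 0.01, -0.001]
wrist_force: [-0.9, -0.1, 0.0]
grip_width: 0.0101
```

```bash
python3 -c "
from h import *
st()"
```

```text
t 10.45 pos [ 0.5071 -0.2451  0.1339] yaw(y) -1.5761 z [ 0.0192  0.0014 -0.9998] F [-0.9 -0.1  0. ] grip 0.0101
```

Request:
servo_tool:
  moves:
    - [[0, 0, -3, 0, 0, 0, 8], [0, 0, -3, 0, 0, 0, 8], [0, 0, -2, 0, 0, 0, 8]]

```text
t: 10.82
position: [0.5077, -0.2454, 0.1262]
ee_rot: [1.0, -0.003, 0.01, -0.0]
wrist_force: [-1.5, 0.9, 14.5]
grip_width: 0.0102
```

```bash
python3 -c "
from h import *
st()"
```

```text
t 10.82 pos [ 0.5077 -0.2454  0.1262] yaw(y) -1.5762 z [ 2.050e-02  8.000e-04 -9.998e-01] F [-1.5  0.9 14.5] grip 0.0102
```

Contact at the expected depth: TCP 0.126 (0.127 expected), Fz 14.5 N. I'll release, go up, and head to the clamp.

Request:
servo_tool:
  moves:
    - [[0, 0, 1, 0, 0, 0, 16], [0, 0, 0, 0, 0, 0, 30], [0, 0, 0, 0, 0, 0, 40], [0, 0, 15, 0, 0, 0, 40], [0, 0, 40, 0, 0.02, 0, 40], [0, 0, 45, 0, 0, 0, 60], [0, 0, 30, 0, 0, 0, 80]]

```text
t: 11.7
position: [0.5063, -0.2442, 0.2612]
ee_rot: [1.0, -0.003, -0.002, -0.002]
wrist_force: [-0.1, 0.0, 0.3]
grip_width: 0.0743
```

Request:
servo_tool:
  moves:
    - [[0, 20, 0, 0, 0, 0, 80], [0, 50, 0, 0, 0, -0.05, 80], [0, 50, 0, 0, 0, -0.05, 80], [0, 50, 0, 0, 0, -0.05, 80], [0, 50, 0, 0, 0, -0.05, 80], [0, 50, 0, 0, 0, -0.05, 80], [0, 50, 0, 0, 0, -0.05, 80], [0, 50, 0, 0, 0, -0.05, 80]]

```text
t: 12.7
position: [0.5003, 0.1393, 0.2604]
ee_rot: [0.983, -0.185, -0.002, -0.001]
wrist_force: [0.9, -0.3, -0.5]
grip_width: 0.0798
```

Request:
servo_tool:
  moves:
    - [[0, 50, 0, 0, 0, 0, 80], [0, 30, 0, 0, 0, 0, 80], [0, 0, 0, 0, 0, 0, 80]]

```text
t: 13.08
position: [0.495, 0.2272, 0.2579]
ee_rot: [0.983, -0.182, -0.005, -0.001]
wrist_force: [0.2, -0.8, 0.7]
grip_width: 0.0799
```

Run:
```python
from h import *
s=st(); p=look("wrist","w8",60,40,440,330,1.8)
x=[.5053,.2725,-.362]
np.set_printoptions(precision=0,suppress=True)
f=lambda P:((proj(world(P,x),p)-[60,40])*1.8).tolist()
print("base",np.array(f([[a,b,.01] for a in(.045,-.045) for b in(.045,-.045)])));print("upr",np.array(f([[a,0,.105] for a in (.019,-.019)])))
print("handles",np.array(f([[a,b,.166] for b in (.0285,-.0285) for a in (.015,-.015)])))
```

```text
t 13.07 pos [0.495  0.2272 0.2579] yaw(y) -1.9369 z [-0.0098  0.0036 -0.9999] F [ 0.2 -0.8  0.7] grip 0.0799
base [[257. 174.]
 [393. 174.]
 [267. 303.]
 [394. 303.]]
upr [[306. 244.]
 [310. 313.]]
handles [[219. 286.]
 [226. 351.]
 [354. 286.]
 [356. 351.]]
```

View pics/w8.png

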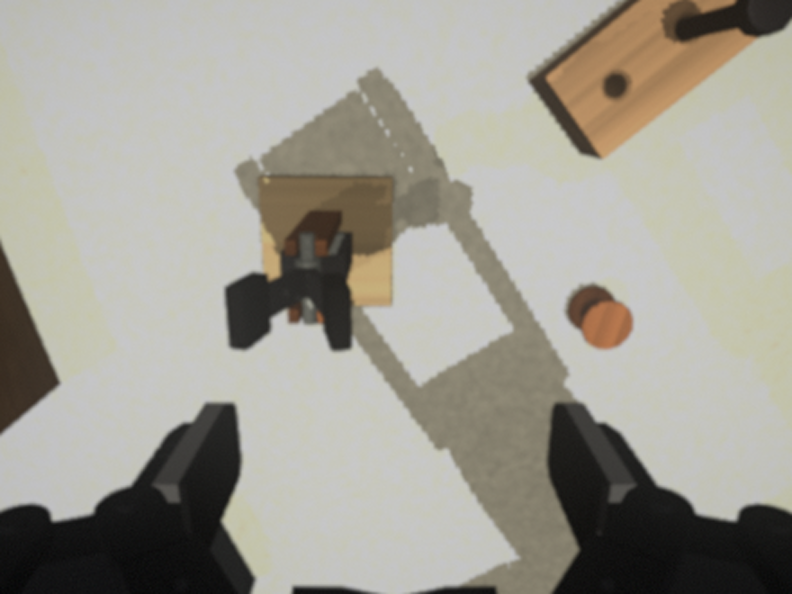

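The predicted handle and base positions agree with the picture within about 3 px. The handles are centred at (289,312) and the rod has left the rack. I'll align over the clamp and descend.

Request:
servo_tool:
  moves:
    - [[5, 22, 0, -0.002, -0.006, 0, 80], [5, 22, -20, 0, 0, 0, 80], [0, 0, -15, 0, 0, 0, 80], [0, 0, 0, 0, 0, 0, 80]]

```text
t: 13.62
position: [0.5038, 0.268, 0.2183]
ee_rot: [0.983, -0.184, -0.004, 0.002]
wrist_force: [-0.6, 0.3, -0.3]
grip_width: 0.0801
```

```bash
python3 -c "
from h import *
st()"
```

```text
t 13.62 pos [0.5038 0.268  0.2183] yaw(y) -1.9406 z [-0.0082 -0.0022 -1.    ] F [-0.6  0.3 -0.3] grip 0.0801
```

Request:
servo_tool:
  moves:
    - [[0.7, 4.3, 0, 0.002, -0.008, 0.007, 80], [0, 0, -20, 0, 0, 0, 80], [0, 0, 0, 0, 0, 0, 80]]

```text
t: 14.0
position: [0.5052, 0.2711, 0.1986]
ee_rot: [0.983, -0.181, 0.001, -0.0]
wrist_force: [0.5, 0.4, -0.1]
grip_width: 0.0801
```

```bash
python3 -c "
from h import *
st()"
```

```text
t 14.00 pos [0.5052 0.2711 0.1986] yaw(y) -1.9348 z [ 1.5e-03 -3.0e-04 -1.0e+00] F [ 0.5  0.4 -0.1] grip 0.0801
```

Request:
servo_tool:
  moves:
    - [[-0.5, 1.2, -20, 0, 0.001, 0, 80], [0, 0, -20, 0, 0, 0, 80], [0, 0, -20, 0, 0, 0, 80], [0, 0, -4, 0, 0, 0, 80], [0, 0, 0, 0, 0, 0, 80]]

```text
t: 14.62
position: [0.5087, 0.2727, 0.14]
ee_rot: [0.983, -0.181, 0.005, -0.002]
wrist_force: [-0.3, 0.5, 0.5]
grip_width: 0.0799
```

```bash
python3 -c "
from h import *
st()"
```

```text
t 14.62 pos [0.5087 0.2727 0.14  ] yaw(y) -1.9357 z [ 0.0115  0.003  -0.9999] F [-0.3  0.5  0.5] grip 0.0799
```

Request:
servo_tool:
  moves:
    - [[-3.5, -0.4, -6, -0.002, 0.009, 0.002, 80], [0, 0, 0, 0, 0, 0, 80]]

```text
t: 14.88
position: [0.506, 0.2725, 0.1356]
ee_rot: [0.984, -0.18, 0.002, -0.001]
wrist_force: [-0.6, 0.3, -0.7]
grip_width: 0.0798
```

```bash
python3 -c "
from h import *
st()"
```

```text
t 14.88 pos [0.506  0.2725 0.1356] yaw(y) -1.9336 z [ 0.0048  0.0018 -1.    ] F [-0.6  0.3 -0.7] grip 0.0798
```

Final trim, then close on the handles.

Request:
servo_tool:
  moves:
    - [[-1.2, -0.2, -1.5, -0.001, 0.004, 0, 70], [0, 0, 0, 0, 0, 0, 60], [0, 0, 0, 0, 0, 0, 50], [0, 0, 0, 0, 0, 0, 40], [0, 0, 0, 0, 0, 0, 30], [0, 0, 0, 0, 0, 0, 22], [0, 0, 0, 0, 0, 0, 20], [0, 0, 0, 0, 0, 0, 20]]
  squeeze: 35

```text
t: 15.88
position: [0.5072, 0.2738, 0.1414]
ee_rot: [0.984, -0.18, 0.004, -0.003]
wrist_force: [0.2, -0.1, 1.6]
grip_width: 0.022
```

```bash
python3 -c "
from h import *
st()"
```

```text
t 15.88 pos [0.5072 0.2738 0.1414] yaw(y) -1.9330 z [ 0.0099  0.004  -0.9999] F [ 0.2 -0.1  1.6] grip 0.0220
```

Grip is at 22 mm, so the handles are at the stop and the jaws open. I'll lift slowly out of the notches.

Request:
servo_tool:
  moves:
    - [[0, 0, 8, 0, 0, 0, 18], [0, 0, 15, 0, 0, 0, 18], [0, 0, 25, 0, 0, 0, 18], [0, 0, 35, 0, 0, 0, 18], [0, 0, 35, 0, 0, 0, 18], [0, 0, 30, 0, 0, 0, 18], [0, 0, 5, -0.004, 0.008, 0, 18], [0, 0, 0, 0, 0, 0, 18]]

```text
t: 16.88
position: [0.5071, 0.274, 0.3024]
ee_rot: [0.984, -0.18, 0.002, -0.001]
wrist_force: [0.2, 0.9, -1.5]
grip_width: 0.0219
```

```bash
python3 -c "
from h import *
st()"
```

```text
t 16.88 pos [0.5071 0.274  0.3024] yaw(y) -1.9332 z [ 0.0034  0.0013 -1.    ] F [ 0.2  0.9 -1.5] grip 0.0219
```

The weight shows (Fz -1.5 N). Carrying it to above the fixture.

Request:
servo_tool:
  moves:
    - [[0, -20, 0, 0, 0, 0.02, 18], [0, -45, 0, 0, 0, 0.035, 18], [0, -50, 0, 0, 0, 0.035, 18], [0, -50, 0, 0, 0, 0.035, 18], [0, -50, 0, 0, 0, 0.035, 18], [0, -50, 0, 0, 0, 0.035, 18], [0, -50, 0, 0, 0, 0.035, 18], [0, -50, 0, 0, 0, 0.035, 18]]

```text
t: 17.88
position: [0.5005, -0.0974, 0.2885]
ee_rot: [0.999, -0.041, -0.009, -0.001]
wrist_force: [1.6, 0.4, -1.1]
grip_width: 0.0218
```

Request:
servo_tool:
  moves:
    - [[0, -50, 0, 0, 0, 0.035, 18], [0, -40, 0, 0, 0, 0.035, 18], [0, -20, 0, 0, 0, 0.02, 18], [0, 0, 0, 0, 0, 0, 18], [0, 0, 0, 0, 0, 0, 18]]

```text
t: 18.5
position: [0.4967, -0.2127, 0.2799]
ee_rot: [1.0, 0.003, -0.015, -0.004]
wrist_force: [0.2, 0.5, -1.2]
grip_width: 0.022
```

```bash
python3 -c "
from h import *
st()"
```

```text
t 18.50 pos [ 0.4967 -0.2127  0.2799] yaw(y) -1.5651 z [-0.0302  0.0087 -0.9995] F [ 0.2  0.5 -1.2] grip 0.0220
```

Request:
servo_tool:
  moves:
    - [[0, 0, 17, -0.004, -0.015, -0.015, 18], [5, -13, 3, -0.004, -0.012, 0, 18], [4, -14, 0, 0, 0, 0, 18], [0, 0, 0, 0, 0, 0, 18], [0, 0, 0, 0, 0, 0, 18]]

```text
t: 19.12
position: [0.5069, -0.2392, 0.3019]
ee_rot: [1.0, -0.004, -0.0, 0.0]
wrist_force: [-0.8, -0.9, -1.8]
grip_width: 0.0222
```

```bash
python3 -c "
from h import *
st()"
```

```text
t 19.12 pos [ 0.5069 -0.2392  0.3019] yaw(y) -1.5781 z [-1.e-04 -0.e+00 -1.e+00] F [-0.8 -0.9 -1.8] grip 0.0222
```

```bash
cat > comp.py <<'E'
from h import *
import sys
n=sys.argv[1]; st()
a=viewer.grab_frame("side")[:,:,::-1]; p=viewer.camera_params("wrist"); b=viewer.grab_frame("wrist")[:,:,::-1]
A=cv2.resize(a[70:250,280:420],None,fx=3,fy=3,interpolation=cv2.INTER_CUBIC)
B=cv2.resize(b[60:330,150:402],None,fx=1.5,fy=2,interpolation=cv2.INTER_CUBIC)[:540]
B=cv2.resize(b[60:390,180:390],None,fx=1.8,fy=1.636,interpolation=cv2.INTER_CUBIC)[:540]
cv2.imwrite(f"pics/{n}.png",np.hstack([A,B])); cv2.imwrite(f"pics/{n}_s.png",a); cv2.imwrite(f"pics/{n}_w.png",b)
E
python3 comp.py c1
python3 - <<'E'
from h import *
s=viewer.camera_params("side");f=lambda P:((proj(P,s)-[280,70])*3).round(0).tolist()
print("rod top",f([[.5065,-.2445,.156]]),"pin",f([[.5069,-.2392,.2585],[.4819,-.2392,.2585],[.5319,-.2392,.2585]]),"tips",f([[.5069,-.2607,.183],[.5069,-.2177,.183]]))
E
```

```text
t 19.12 pos [ 0.5069 -0.2392  0.3019] yaw(y) -1.5781 z [-1.e-04 -0.e+00 -1.e+00] F [-0.8 -0.9 -1.8] grip 0.0222
rod top [[215.0, 251.0]] pin [[226.0, 122.0], [259.0, 129.0], [193.0, 115.0]] tips [[226.0, 210.0], [204.0, 230.0]]
```

View pics/c1.png

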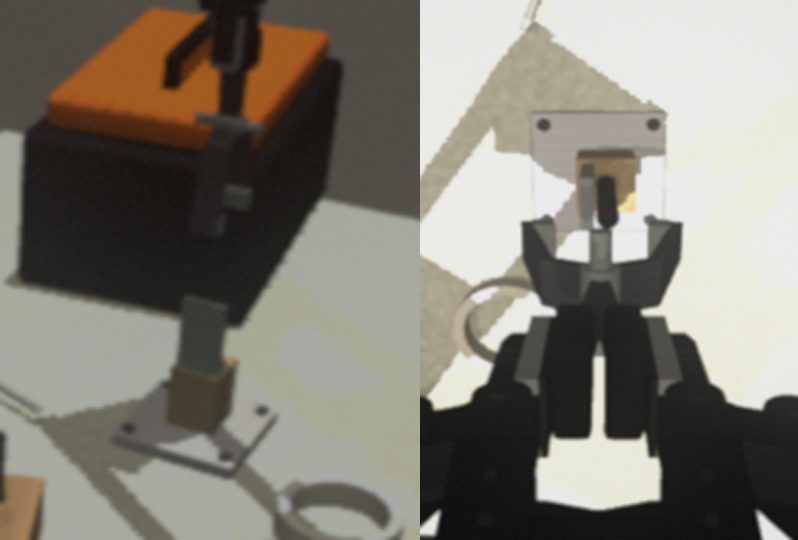

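Side view: the pin runs (195,118) to (262,128), matching the prediction within 2 px, so pin height is about 0.258. Wrist view: the rod stands beside the plate at (607,200), and the jaws straddle it at 540 and 665. I'll check the rod's lean numerically, then go down.

Run:
```python
from h import *
p=viewer.camera_params("wrist");f=lambda P:((proj(P,p)-[180,60])*[1.8,1.636]+[420,0]).round(0).tolist()
print("rod top, base",f([[.5065,-.2445,.156],[.5065,-.2445,.062],[.5005,-.2445,.156]]),"plate top corners",f([[.5065+a,-.2445+b,.12] for a in(.017,-.017) for b in (.016,.008)]))
print("tips",f([[.5069,-.2392-.0215,.183],[.5069,-.2392+.0215,.183],[.5069,-.2392,.183]]))
```

```text
rod top, base [[610.0, 217.0], [607.0, 183.0], [610.0, 227.0]] plate top corners [[580.0, 176.0], [594.0, 175.0], [581.0, 228.0], [595.0, 228.0]]
tips [[645.0, 230.0], [554.0, 230.0], [600.0, 230.0]]
```

Request:
servo_tool:
  moves:
    - [[0, 0, -7, 0, 0, 0, 18], [0, 0, -7, 0, 0, 0, 18], [0, 0, 0, 0, 0, 0, 18]]

```text
t: 19.6
position: [0.5064, -0.2383, 0.2861]
ee_rot: [1.0, -0.003, -0.001, -0.001]
wrist_force: [0.3, -0.7, -1.2]
grip_width: 0.0217
```

```bash
python3 -c "
from h import *
st()"
```

```text
t 19.60 pos [ 0.5064 -0.2383  0.2861] yaw(y) -1.5774 z [-0.0015  0.001  -1.    ] F [ 0.3 -0.7 -1.2] grip 0.0217
```

Request:
servo_tool:
  moves:
    - [[0, -1.5, -8, 0, 0, 0, 18], [0, 0, -8, 0, 0, 0, 18], [0, 0, -8, 0, 0, 0, 18], [0, 0, 0, 0, 0, 0, 18]]

```text
t: 20.1
position: [0.5062, -0.2397, 0.26]
ee_rot: [1.0, -0.003, -0.001, -0.001]
wrist_force: [-0.2, 0.6, -1.4]
grip_width: 0.022
```

```bash
python3 -c "
from h import *
st()"
```

```text
t 20.10 pos [ 0.5062 -0.2397  0.26  ] yaw(y) -1.5773 z [-0.0022  0.0015 -1.    ] F [-0.2  0.6 -1.4] grip 0.0220
```

Request:
servo_tool:
  moves:
    - [[0, 0, -8, 0, -0.001, 0, 18], [0, 0, -8, 0, 0, 0, 18], [0, 0, -8, 0, 0, 0, 18], [0, 0, -6, 0, 0, 0, 18], [0, 0, 0, 0, 0, 0, 18]]

```text
t: 20.72
position: [0.5062, -0.2396, 0.2278]
ee_rot: [1.0, -0.003, -0.001, -0.001]
wrist_force: [0.2, -0.1, -1.0]
grip_width: 0.0225
```

```bash
python3 -c "
from h import *
st()"
```

```text
t 20.73 pos [ 0.5062 -0.2396  0.2278] yaw(y) -1.5773 z [-0.0012  0.0016 -1.    ] F [ 0.2 -0.1 -1. ] grip 0.0225
```

Aligned and with no contact. I'll go down 3 mm more so the pads sit fully below the plate edge, then check with the side camera before releasing.

Request:
servo_tool:
  moves:
    - [[0, -0.4, -3, 0, 0, 0, 18], [0, 0, 0, 0, 0, 0, 18], [0, 0, 0, 0, 0, 0, 25], [0, 0, 0, 0, 0, 0, 30], [0, 0, 0, 0, 0, 0, 35], [0, 0, 0, 0, 0, 0, 40], [0, 0, 0, 0, 0, 0, 45], [0, 0, 0, 0, 0, 0, 48]]

```text
t: 21.72
position: [0.5067, -0.2401, 0.2256]
ee_rot: [1.0, -0.003, 0.0, -0.0]
wrist_force: [0.6, -0.6, 0.1]
grip_width: 0.0477
```

```bash
python3 -c "
from h import *
st()"
```

```text
t 21.73 pos [ 0.5067 -0.2401  0.2256] yaw(y) -1.5772 z [ 4.e-04  9.e-04 -1.e+00] F [ 0.6 -0.6  0.1] grip 0.0477
```

The clamp's weight has left the gripper. I'll open fully, wait, then withdraw straight up.

Request:
servo_tool:
  moves:
    - [[0, 0, 0, 0, 0, 0, 60], [0, 0, 0, 0, 0, 0, 75], [0, 0, 0, 0, 0, 0, 80], [0, 0, 10, 0, 0, 0, 80], [0, 0, 20, 0, 0, 0, 80], [0, 0, 30, 0, 0, 0, 80], [0, 0, 30, 0, 0, 0, 80], [0, 0, 0, 0, 0, 0, 80]]

```text
t: 22.72
position: [0.507, -0.2407, 0.3217]
ee_rot: [1.0, -0.003, 0.002, 0.001]
wrist_force: [-0.4, 0.1, 0.5]
grip_width: 0.0801
```

```bash
python3 comp.py c2
python3 - <<'E'
from h import *
s=viewer.camera_params("side");f=lambda P:((proj(P,s)-[280,70])*3).round(0).tolist()
print("pin@.182",f([[.5067,-.240,.182],[.4817,-.240,.182],[.5317,-.240,.182]]),"clip",f([[.5067,-.2285,.115]]))
p=viewer.camera_params("wrist");f=lambda P:((proj(P,p)-[180,60])*[1.8,1.636]+[420,0]).round(0).tolist()
print("wrist pin",f([[.4817,-.240,.182],[.5317,-.240,.182]]),"handles",f([[.5067,-.240-.0225,.245],[.5067,-.240+.0225,.245]]),"clip",f([[.5067,-.240,.115]]))
E
```

```text
t 22.73 pos [ 0.507  -0.2407  0.3217] yaw(y) -1.5773 z [ 0.0031 -0.0017 -1.    ] F [-0.4  0.1  0.5] grip 0.0801
pin@.182 [[216.0, 221.0], [248.0, 228.0], [184.0, 214.0]] clip [[201.0, 308.0]]
wrist pin [[600.0, 262.0], [599.0, 174.0]] handles [[657.0, 258.0], [543.0, 258.0]] clip [[600.0, 193.0]]
```

View pics/c2.png

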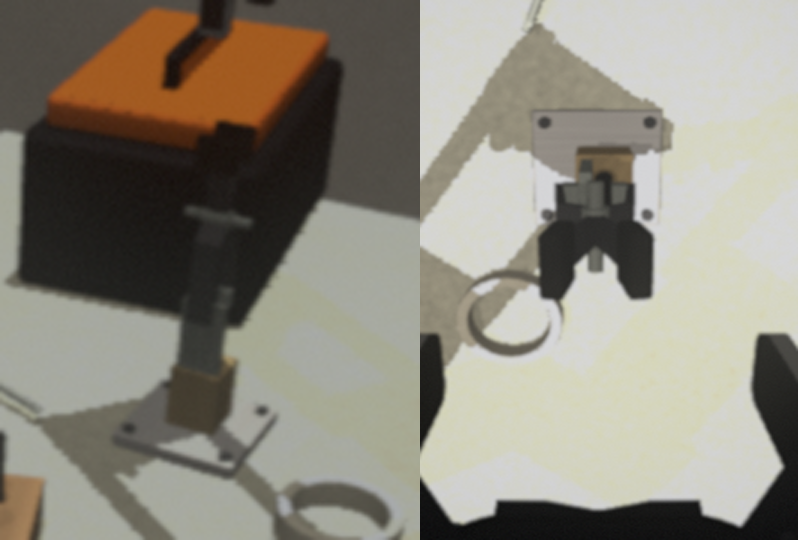

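The clamp is on: pin at (187,208) to (252,220) in the side view, handles free, jaws astride rod and plate. I'll use a column profile of the side image to see how far down the jaw reaches.

Run:
```python
from h import *
a=cv2.imread("pics/c1_s.png",0).astype(int);b=cv2.imread("pics/c2_s.png",0).astype(int)
s=viewer.camera_params("side")
for c in (344,346,348,350,352):
    print(c,"before",a[160:194:1,c].tolist());print(c,"after ",b[160:194:1,c].tolist())
for z in (.100,.104,.108,.112,.116,.120): print(z,proj([[.5067,-.2245,z],[.5067,-.2285,z]],s).round(1).tolist())
print("pin",[ (z,proj([[.5317,-.24,z],[.4817,-.24,z]],s).round(1).tolist()) for z in (.178,.182,.186,.19)])
d=(b-a)[125:160];print("pin bright rows by col",{c:(125+int(np.argmax(b[125:160,c])),int(b[125:160,c].max())) for c in range(340,368,2)})
```

```text
344 before [29, 28, 28, 29, 29, 29, 30, 33, 44, 60, 60, 56, 57, 57, 57, 58, 57, 57, 57, 58, 57, 58, 58, 59, 59, 59, 59, 59, 59, 60, 60, 61, 62, 66]
344 after  [35, 34, 35, 36, 35, 35, 36, 35, 37, 38, 37, 38, 39, 39, 39, 38, 41, 44, 53, 53, 56, 55, 55, 56, 56, 57, 55, 54, 56, 56, 56, 58, 61, 63]
346 before [28, 30, 30, 29, 31, 30, 30, 31, 36, 50, 60, 58, 57, 57, 57, 58, 57, 59, 58, 59, 57, 60, 59, 59, 59, 60, 60, 60, 60, 60, 59, 60, 60, 63]
346 after  [36, 35, 35, 36, 37, 37, 36, 37, 38, 37, 38, 37, 38, 39, 38, 38, 40, 43, 49, 55, 56, 58, 56, 57, 57, 58, 56, 58, 57, 57, 59, 58, 59, 64]
348 before [28, 28, 28, 29, 28, 30, 31, 31, 31, 44, 60, 60, 57, 57, 57, 56, 59, 58, 58, 58, 58, 58, 58, 59, 59, 58, 60, 60, 59, 60, 61, 61, 59, 62]
348 after  [35, 36, 37, 35, 36, 36, 37, 35, 38, 40, 36, 37, 36, 39, 38, 39, 38, 41, 46, 52, 55, 55, 55, 56, 56, 58, 57, 55, 58, 57, 56, 57, 60, 61]
350 before [30, 29, 29, 30, 30, 28, 32, 31, 33, 37, 52, 60, 58, 57, 58, 58, 58, 57, 57, 58, 58, 59, 59, 59, 59, 59, 60, 59, 59, 60, 60, 60, 61, 61]
350 after  [34, 35, 34, 35, 37, 37, 37, 37, 37, 37, 38, 43, 42, 
[... 334 characters left out ...]
, 58, 59, 59, 62, 61, 62, 61, 59, 58, 59, 62]
0.1 [[345.9, 179.4], [346.5, 178.7]]
0.104 [[346.0, 177.8], [346.7, 177.1]]
0.108 [[346.2, 176.3], [346.9, 175.5]]
0.112 [[346.4, 174.7], [347.0, 174.0]]
0.116 [[346.5, 173.1], [347.2, 172.4]]
0.12 [[346.7, 171.5], [347.4, 170.8]]
pin [(0.178, [[341.2, 142.9], [362.5, 147.8]]), (0.182, [[341.4, 141.2], [362.7, 146.1]]), (0.186, [[341.6, 139.6], [362.9, 144.4]]), (0.19, [[341.7, 137.9], [363.1, 142.7]])]
pin bright rows by col {340: (153, 28), 342: (139, 57), 344: (140, 64), 346: (140, 60), 348: (141, 64), 350: (141, 64), 352: (142, 64), 354: (142, 66), 356: (142, 62), 358: (142, 69), 360: (143, 72), 362: (143, 71), 364: (143, 40), 366: (155, 30)}
```

The jaw's lower end is at row 178, or z about 0.104 (16 mm below the plate edge). The pin is at z about 0.183. I'll back off further and check that nothing moves over about a second.

Request:
servo_tool:
  moves:
    - [[0, 0, 20, 0, 0, 0, 80], [0, 0, 20, 0, 0, 0, 80], [0, 0, 0, 0, 0, 0, 80], [0, 0, 0, 0, 0, 0, 80], [0, 0, 0, 0, 0, 0, 80], [0, 0, 0, 0, 0, 0, 80], [0, 0, 0, 0, 0, 0, 80], [0, 0, 0, 0, 0, 0, 80]]

```text
t: 23.82
position: [0.5033, -0.2381, 0.3502]
ee_rot: [1.0, -0.003, -0.007, -0.005]
wrist_force: [0.4, 0.2, 0.3]
grip_width: 0.0796
```

Run:
```python
from h import *
st()
b=cv2.imread("pics/c2_s.png",0).astype(int); n=cv2.cvtColor(viewer.grab_frame("side"),cv2.COLOR_RGB2GRAY).astype(int)
d=abs(n-b)[112:235,320:400]; print("fixture/clamp side diff: max",d.max(),"n>25:",(d>25).sum())
a=cv2.imread("pics/side0.png",0).astype(int); d=abs(n-a)
for k,(x0,x1,y0,y1) in dict(mug=(185,235,190,245),glue=(145,180,230,290),rack=(240,300,205,292),spool=(318,345,298,328),tape=(368,418,228,260),driver=(238,296,170,210)).items(): print(k,(d[y0:y1,x0:x1]>30).sum())
env.finish_job()
```

```text
t 23.82 pos [ 0.5033 -0.2381  0.3502] yaw(y) -1.5776 z [-0.0139  0.011  -0.9998] F [0.4 0.2 0.3] grip 0.0796
fixture/clamp side diff: max 34 n>25: 20
mug 0
glue 0
rack 360
spool 0
tape 265
driver 10
the job is handed in; nothing more can be done
```

The long rod now stands in the fixture's socket, and the spring clamp holds it and the plate together by itself. I handed the job in at about 24 s, well under the 61 s limit.

**Rod:** I took it from the rack's +y hole. On the first try the lower end caught the socket rim and the rod turned slightly in the grip. I backed off, tilted the tool to correct it, and it then went in freely. It stopped firmly at the expected depth: tool tip at z = 0.126 m (0.127 expected), with 14.5 N upward. The wrist picture later showed the rod's top where a seated rod's should be, within about 1 mm.

**Clamp:** I carried it over by its handles with the jaws fully open and lowered it over the rod and plate. I then released it and withdrew straight up.
- **Depth on the plate:** the side picture put the lower end of the jaw at z of about 0.104 m, some 16 mm below the plate's top edge. The pin was at about 0.183 m.
- **Staying put:** about a second after I let go, only 20 pixels around the clamp had changed and the wrist force was near zero. I did not look into those pixels.

**Other things on the bench:** the mug, glue and spool looked unchanged in the side picture, and the driver showed only 10 changed pixels. The rack area changed (360 pixels), as expected with the long rod gone. The tape area also changed (265 pixels). I put that down to the arm's shadow, because the arm never came near the tape, but I did not confirm it.

**Estimates that disagreed:** the top and wrist cameras differed by 2–3 mm on positions, so I used the close-up wrist view for the final alignments.

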